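# Start the plate shaker from its keys

## Robot

A 6-joint arm with a two-finger parallel gripper is mounted at the origin on the work surface. World frame = base frame: x ahead of the robot, y to its left, z up, the work surface at z = 0. Lengths are in m, angles in rad, forces in N, time in s.
With the tool pointing down it reaches from about 0.35 to 0.975 m from the base axis. Payload 4.9 kg.
Tool frame: the origin (TCP) lies at the very end of the fingers, on their centre line; the grasp point (between the pads) lies 19 mm behind it; z points along the fingers, y is the direction in which the jaws open and shut (so a half turn about z gives the same grasp; the last joint's range is limited). The gripper opens to 85 mm and grips with 20 to 120 N. Pads are 22 mm wide; open, the fingers measure 114 mm over their backs; the gripper's body (76 mm by 85 mm) begins 54 mm behind the grasp point. The pads swing forward as they close: fully open they stand 13 mm farther back than shut.
Start: joints at [-1.289, 0.053, 1.613, -0, 1.476, -0.119], TCP at [0.244, -0.575, 0.231] pointing down, gripper open.
Joint ranges: [-3.01, 3.01], [-1.01, 2.22], [0.06, 2.58], [-1.02, 4.17], [0.09, 2.62], [-3.14, 3.14]. Speed limits (rad/s): [2.57, 2.57, 3.14, 3.14, 3.14, 3.14].

## Interface

Orientations are given as a unit quaternion [w, x, y, z].
In Python, from plant import monitor, eyes, manip gives the robot as it stands.
- The arm moves only by the tool step_arm, never from a script. Its argument "motion" is a list of rows, each a list of 7 numbers: the shift along the world's x, y, z scaled (see below), then the turn, a rotation vector about the world's x, y, z scaled (see below), then the closure in counts, from 0 (fully open) to 255 (shut). In form: [[x, y, z, ax, ay, az, grip], ...]. A call has 1 to 10 rows; each row is the pose to reach, as a shift and turn from the pose commanded when the call began; what a row does not reach only later rows make up. The controller multiplies each number of a shift by 0.5 m and each number of a turn by 1.5 rad. A row lasts 1/10 s, in which the tool goes at most 50 mm and 8.59 degrees, less where a joint would pass 70% of its speed; a pose out of reach is approached as far as the arm can. A call with a number of a shift or a turn outside -1 to 1 is refused whole. A call with a gripper value outside its range is refused whole. The fingers move at their own pace and stop on an object; the grip force is fixed at half the most. Time passes only in rows, so rows that repeat a pose let the fingers close. It gives the time, the measured TCP pose, the force and the opening at its end, in the units of the state.
- monitor.state(): the state, without advancing time (a new reading comes with each control period).
- eyes.grab_frame(name): name is "scene" or "top"; returns a dict with "pixels" (400x640x3 uint8, red, green, blue), "mtx" (3x3 intrinsics, pixels), "rvec" (rotation vector, rad) and "tvec" (3), from world to camera coordinates, as OpenCV has them. Camera axes: x right, y down, z forward; pixel columns grow to the right and rows downward; lengths in m; the calibration is good to about 2 mm. A picture is of the moment at which its call begins. There is no depth.
- manip.job_done(): hands the job in, once; it reports no verdict.
Trained networks look in the newest picture that a camera, given by its name, has taken for a name from the list of things; names that differ only in an ending like _2 or _b are one class to them, and where a whole thing is asked for, a point or a joint stands for the part that bears it (a point fixed in the world has none). Each returns a list of dicts, best first, with "p" (0 to 1); they miss things now and then, are a little off and sometimes report something else, mostly with a low value. They report only what shows in the picture. A call takes as long as a camera call.
- eyes.look_for(name, camera): "box" ([centre column, centre row, width, height] in pixels, round what is visible of it).
- eyes.pinpoint(name, camera): "uv" ([column, row] in pixels: a listed point, or the origin of a listed thing).
The state is a dict: "time": time; "joint_pos": joint angles; "joint_vel": joint speeds; "joint_efforts": joint torques, N m; "tool_pos": TCP position; "tool_rot": TCP orientation; "contact_force": force on the tool from outside, world axes, zero at the start; "ft_torque": the same for the moment, N m; "gripper_width": opening from 0.0 (shut) to 1.0 (fully open).
Only numpy, scipy, OpenCV 4.12 (cv2) and the standard library are available. Lean on these libraries where they do the work, as an engineer would, in place of code of your own. Each camera call takes 0.05 s, during which the arm holds its last target.

## Task

Start the plate shaker: press the round key, then the square key, then the long bar key, one at a time, each fully down so that the white tab in its window slides across, and let each spring back up before the next. Do not press the three-cornered key, and leave the well plate, the jar and the stack of dishes where they are.

Things in the scene. Friction and masses are not known exactly. Their poses are not given: they have to be found in the camera images.
- shaker: fixed white plate shaker, 272 mm wide (its y). Origin on the bench under the middle of the key row; +x points from the keys to the shaking platform behind (at most 90 mm high), z up. Its deck, 55 mm high, carries four dark grey key units, 88 x 56 x 16 mm, along y at -93, -31, +31, +93 mm; which key is in which place varies. Key tops are 89 mm above the bench when up.
- round_top (a point): centre of the top face of the light grey round key, 28 mm across; moves with the key, straight down. The cap stands 18 mm above its unit when up.
- round_key (a joint): how far the round key is down, m: 0 up, 0.006 fully down. It springs back by itself; about 1.5 N starts it and 5 N holds it fully down (5.6 N with its latch).
- round_tab (a joint): white tab (12 x 16 mm) of this key, in a black-framed clear-covered window (20 x 50 mm, top 78 mm above the bench) centred 37 mm to the shaker's +x of the key: 0 at the shaker's +y end of its window = not registered, 0.024 at the -y end = registered. It moves from 2 mm to full key travel and stays when the key springs back.
- square_top (a point): centre of the top face of the light grey square key, 25 x 25 mm; moves with the key, straight down. The cap stands 18 mm above its unit when up.
- square_key (a joint): how far the square key is down, m: 0 up, 0.006 fully down. It springs back by itself; about 1.5 N starts it and 5 N holds it fully down (5.6 N with its latch).
- square_tab (a joint): white tab (12 x 16 mm) of this key, in a black-framed clear-covered window (20 x 50 mm, top 78 mm above the bench) centred 37 mm to the shaker's +x of the key: 0 at the shaker's +y end of its window = not registered, 0.024 at the -y end = registered. It moves from 2 mm to full key travel and stays when the key springs back.
- bar_top (a point): centre of the top face of the light grey long bar key, 42 mm (shaker x) by 16 mm (shaker y); moves with the key, straight down. The cap stands 18 mm above its unit when up.
- bar_key (a joint): how far the bar key is down, m: 0 up, 0.006 fully down. It springs back by itself; about 1.5 N starts it and 5 N holds it fully down (5.6 N with its latch).
- bar_tab (a joint): white tab (12 x 16 mm) of this key, in a black-framed clear-covered window (20 x 50 mm, top 78 mm above the bench) centred 37 mm to the shaker's +x of the key: 0 at the shaker's +y end of its window = not registered, 0.024 at the -y end = registered. It moves from 2 mm to full key travel and stays when the key springs back.
- tri_top (a point): centre of the top face of the light grey three-cornered key, 18 mm from centre to corner; moves with the key, straight down. The cap stands 18 mm above its unit when up.
- tri_key (a joint): how far the three-cornered key is down, m: 0 up, 0.006 fully down. It springs back by itself; about 1.5 N starts it and 5 N holds it fully down (5.6 N with its latch).
- tri_tab (a joint): white tab (12 x 16 mm) of this key, in a black-framed clear-covered window (20 x 50 mm, top 78 mm above the bench) centred 37 mm to the shaker's +x of the key: 0 at the shaker's +y end of its window = not registered, 0.024 at the -y end = registered. It moves from 2 mm to full key travel and stays when the key springs back.
- plate: white 24-well plate, 85 x 128 x 14 mm, lying loose on the shaker's platform, its top 96 mm above the bench; origin at the centre of its underside
- jar: small glass jar with white cap, 52 mm across, 75 mm high, standing loose on the bench on the shaker's +y side; origin at the centre of its underside
- dishes: stack of four clear dishes handled as one piece, 91 mm across, 58 mm high, on the bench on the shaker's -y side; origin at the centre of its underside

How it is judged:
By the outcome, as a careful person would: the job done as asked, in the order asked, and still so for the second after the job is handed in, with the robot touching nothing.
It also fails if it takes over 42 s, if anything falls off the work surface, if the arm or the gripper's body presses on something with over 40 N, if the wrist force passes 120 N, or if a joint passes its speed limit or range.

## Working session

There is one attempt and no reset: what is moved stays moved. The work goes in short steps, Python scripts to look and compute and a tool call to move; the robot and the scene stay as the last step left them, time stands still between calls to the robot, and variables do not carry over. Pictures are saved under pics/ and viewed, and the job is handed in when it is done.

Besides the shell and the picture viewer there is one more tool, called as name(argument=value, ...), one argument or row to a line, values as JSON. step_arm: Moves the arm, as the interface text tells. Its arguments: {"type":"object","properties":{"motion":{"type":"array","items":{"type":"array","items":{"type":"number"}}}},"required":["motion"]}

```bash
mkdir -p pics; cat > h.py <<'E'
from plant import monitor, eyes, manip
import numpy as np, cv2
def ray(f,uv):
    R,_=cv2.Rodrigues(np.array(f['rvec'],float)); t=np.array(f['tvec'],float).ravel()
    d=R.T@np.linalg.solve(np.array(f['mtx'],float),[uv[0],uv[1],1]); return -R.T@t,d
def atz(f,uv,z):
    o,d=ray(f,uv); return o+d*(z-o[2])/d[2]
def proj(f,p):
    return cv2.projectPoints(np.array(p,float).reshape(-1,3),np.array(f['rvec'],float),np.array(f['tvec'],float),np.array(f['mtx'],float),None)[0].reshape(-1,2)
def save(f,n,box=None,s=1):
    im=f['pixels'][:,:,::-1]
    if box: im=im[box[1]:box[3],box[0]:box[2]]
    if s!=1: im=cv2.resize(im,None,fx=s,fy=s,interpolation=cv2.INTER_CUBIC)
    cv2.imwrite('pics/'+n+'.png',im)
E
python3 - <<'E'
from h import *
s=monitor.state();print(s['time'],s['tool_pos'],s['tool_rot'],s['contact_force'],s['gripper_width'])
for c in ['top','scene']:
    f=eyes.grab_frame(c);save(f,c+'0')
    for n in ['round','square','bar','tri']:
        for d in eyes.pinpoint(n+'_top',c)[:2]: print(c,n,d,atz(f,d['uv'],.089).round(4))
print(monitor.state()['time'])
E
```

```text
0.0 [ 0.24366391 -0.57487623  0.23005798] [-1.02047524e-03  9.79990302e-01  1.99042605e-01 -8.53779022e-05] [ 0.17390246  0.13560014 -0.13354969] 0.9986529697445312
top round {'uv': [349.0, 233.7], 'p': 0.54} [ 0.5256 -0.0124  0.089 ]
top square {'uv': [321.5, 228.3], 'p': 0.52} [0.5397 0.0563 0.089 ]
top bar {'uv': [393.7, 240.9], 'p': 0.7} [ 0.5068 -0.1236  0.089 ]
top tri {'uv': [367.5, 236.6], 'p': 0.44} [ 0.518  -0.0585  0.089 ]
scene round {'uv': [297.4, 189.6], 'p': 0.6} [0.5321 0.0036 0.089 ]
scene square {'uv': [314.7, 179.2], 'p': 0.6} [0.5346 0.0564 0.089 ]
scene bar {'uv': [329.8, 240.3], 'p': 0.68} [ 0.6932 -0.0374  0.089 ]
scene bar {'uv': [250.2, 211.9], 'p': 0.63} [ 0.5115 -0.1211  0.089 ]
scene tri {'uv': [267.9, 202.0], 'p': 0.5} [ 0.5154 -0.0726  0.089 ]
scene tri {'uv': [313.9, 178.5], 'p': 0.35} [0.5315 0.0565 0.089 ]
0.5
```

View pics/top0.png

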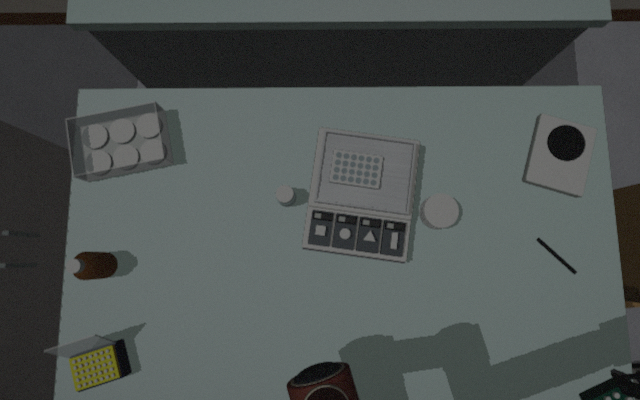

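View pics/scene0.png

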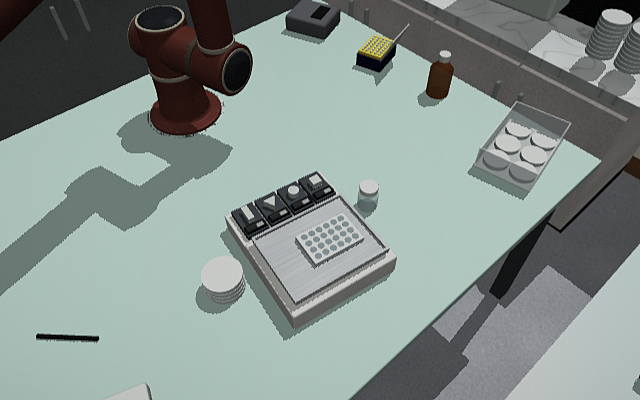

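```bash
python3 - <<'E'
from h import *
f=eyes.grab_frame('top');save(f,'top1',(290,170,430,275),5)
f=eyes.grab_frame('scene');save(f,'scene1',(220,150,370,260),5)
E
```

```text
(no output)
```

View pics/top1.png

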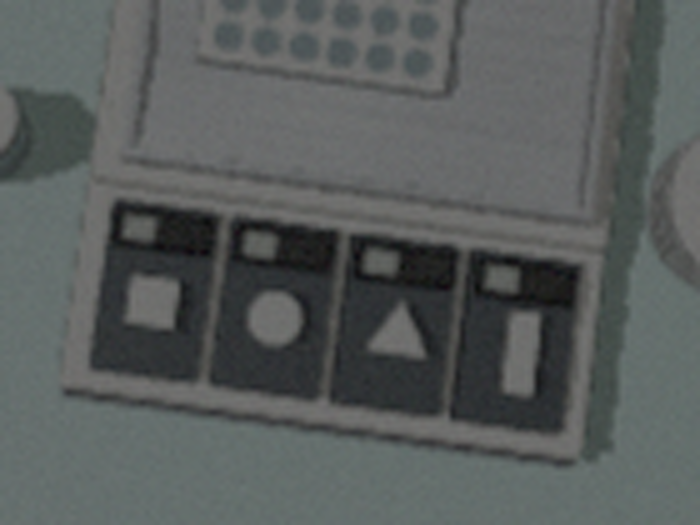

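View pics/scene1.png

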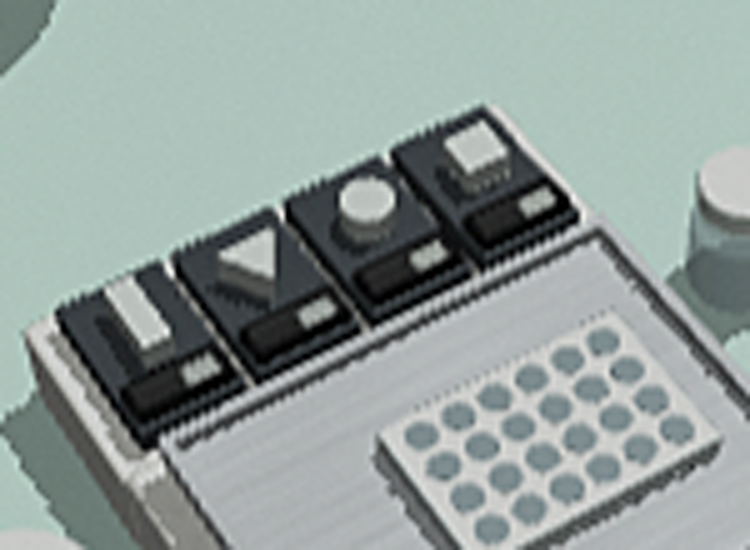

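The keys run, from +y (left in the top view), square (320,230), round (345,234), triangle (369,237) and bar (394,241). All four tabs are at the +y end of their windows, so none is registered. Next I'll fit the row pose.

```bash
python3 - <<'E'
from h import *
from scipy.optimize import least_squares
ft=eyes.grab_frame('top');fs=eyes.grab_frame('scene')
T=(np.array([[152,303],[275,319],[520,354]])+.5)/5-.5+[290,170]
S=(np.array([[476,146],[368,200],[137,312]])+.5)/5-.5+[220,150]
ys=[.093,.031,-.093]
P=lambda q:np.array([[q[0]-np.sin(q[2])*y,q[1]+np.cos(q[2])*y,.089] for y in ys])
for nm,w in [('both',(1,1)),('top',(1,0)),('scene',(0,1))]:
    r=least_squares(lambda q:np.r_[w[0]*(proj(ft,P(q))-T).ravel(),w[1]*(proj(fs,P(q))-S).ravel()],[.52,-.03,0])
    print(nm,r.x.round(4),r.fun.round(2));print(P(r.x).round(4))
for uv,uv2 in zip(T,S): print(atz(ft,uv,.089).round(4),atz(fs,uv2,.089).round(4))
s=monitor.state();print(s['time'],s['tool_pos'])
E
```

```text
both [ 0.521  -0.0332 -0.1457] [ 0.55  0.19  0.49  0.39  0.74  0.22  0.61 -0.09  0.46 -0.26  0.72 -0.2 ]
[[ 0.5345  0.0588  0.089 ]
 [ 0.5255 -0.0026  0.089 ]
 [ 0.5075 -0.1253  0.089 ]]
top [ 0.5217 -0.0318 -0.1461] [-0.04 -0.09 -0.1   0.12  0.14 -0.03  0.   -0.    0.   -0.    0.   -0.  ]
[[ 0.5352  0.0602  0.089 ]
 [ 0.5262 -0.0011  0.089 ]
 [ 0.5081 -0.1238  0.089 ]]
scene [ 0.5205 -0.0347 -0.146 ] [ 0.    0.    0.    0.    0.    0.    0.04  0.09 -0.13 -0.07  0.09 -0.01]
[[ 0.534   0.0573  0.089 ]
 [ 0.525  -0.004   0.089 ]
 [ 0.507  -0.1267  0.089 ]]
[0.535  0.0601 0.089 ] [0.5337 0.0575 0.089 ]
[ 0.5265 -0.0014  0.089 ] [ 0.5254 -0.0039  0.089 ]
[ 0.5081 -0.1234  0.089 ] [ 0.5068 -0.1268  0.089 ]
0.7 [ 0.24382033 -0.57546299  0.23130104]
```

Both cameras agree to about 3 mm: shaker at (0.521, -0.033), yaw -0.146. I'll use the mean and press with the fingers shut. First I move at height toward the round key.

step_arm(
  motion=[
    [0.34,0.69,-0.06,0,0,0,255],
    [0.34,0.69,-0.06,0,0,0,255],
    [0.34,0.69,-0.06,0,0,0,255],
    [0.34,0.69,-0.06,0,0,0,255],
    [0.34,0.69,-0.06,0,0,0,255],
    [0.34,0.69,-0.06,0,0,0,255],
    [0.34,0.69,-0.06,0,0,0,255],
    [0.34,0.69,-0.06,0,0,0,255],
    [0.34,0.69,-0.06,0,0,0,255],
    [0.34,0.69,-0.06,0,0,0,255],
  ],
)

```text
time: 1.7
tool_pos: [0.414, -0.2302, 0.2015]
tool_rot: [0.0, 0.98, 0.2, -0.0]
contact_force: [0.5, -0.6, 0.5]
gripper_width: -0.0
```

step_arm(
  motion=[
    [0.223,0.455,-0.08,0,0,-0.365,255],
    [0.223,0.455,-0.08,0,0,-0.365,255],
    [0.223,0.455,-0.08,0,0,-0.365,255],
    [0.223,0.455,-0.08,0,0,-0.365,255],
    [0.223,0.455,-0.08,0,0,-0.365,255],
    [0.223,0.455,-0.143,0,0,-0.365,255],
    [0.223,0.455,-0.143,0,0,-0.365,255],
    [0.223,0.455,-0.143,0,0,-0.365,255],
    [0.223,0.455,-0.143,0,0,-0.365,255],
  ],
)

```text
time: 2.6
tool_pos: [0.526, -0.0047, 0.131]
tool_rot: [0.0, 0.997, -0.074, 0.001]
contact_force: [-0.9, -0.1, -0.5]
gripper_width: -0.0
```

```bash
python3 - <<'E'
from h import *
ft=eyes.grab_frame('top');fs=eyes.grab_frame('scene')
save(ft,'top2',(290,170,430,275),5);save(fs,'scene2',(220,130,370,240),5)
s=monitor.state();print(s['time'],s['tool_pos'],s['tool_rot'],s['contact_force'])
print(proj(ft,s['tool_pos']),proj(fs,s['tool_pos']))
E
```

```text
2.7 [ 0.52618214 -0.00465943  0.13149168] [ 2.47951372e-04  9.97220929e-01 -7.44867723e-02  1.44178377e-03] [ 0.22222154 -0.26182922 -0.07313415]
[[346.89682975 232.39087681]] [[292.2258279  178.06329792]]
```

View pics/scene2.png

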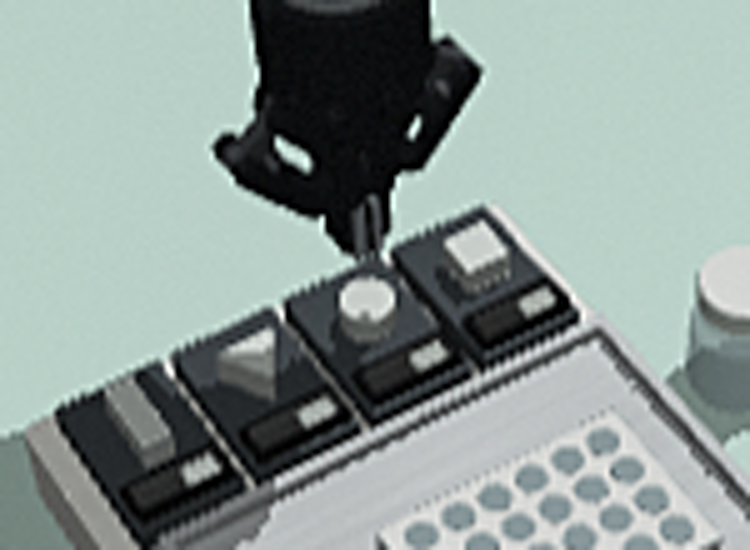

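The shut fingertips are centred over the round key: tip seen at about (293,180), projected (292,178). Now I press down gradually.

step_arm(
  motion=[
    [0,0.002,-0.04,0,0,0,255],
    [0,0.002,-0.07,0,0,0,255],
    [0,0.002,-0.08,0,0,0,255],
    [0,0.002,-0.084,0,0,0,255],
    [0,0.002,-0.088,0,0,0,255],
    [0,0.002,-0.092,0,0,0,255],
    [0,0.002,-0.092,0,0,0,255],
  ],
)

```text
time: 3.4
tool_pos: [0.5258, -0.0022, 0.0846]
tool_rot: [0.0, 0.997, -0.073, 0.001]
contact_force: [-1.8, -0.7, 3.6]
gripper_width: -0.002
```

step_arm(
  motion=[
    [0,0,-0.004,0,0,0,255],
    [0,0,-0.005,0,0,0,255],
    [0,0,-0.006,0,0,0,255],
    [0,0,-0.006,0,0,0,255],
  ],
)

```text
time: 3.8
tool_pos: [0.5261, -0.0022, 0.083]
tool_rot: [0.0, 0.997, -0.073, 0.0]
contact_force: [-6.4, -1.9, 12.2]
gripper_width: 0.001
```

The wrist reads 12 N at z = 0.083, so the key is bottomed. I'll look, then lift.

```bash
python3 - <<'E'
from h import *
fs=eyes.grab_frame('scene')
save(fs,'scene3',(220,130,370,240),5)
s=monitor.state();print(s['time'],s['tool_pos'],s['contact_force'])
E
```

```text
3.85 [ 0.52606411 -0.00216686  0.08298113] [-5.54673298  0.19356819 11.78414265]
```

View pics/scene3.png

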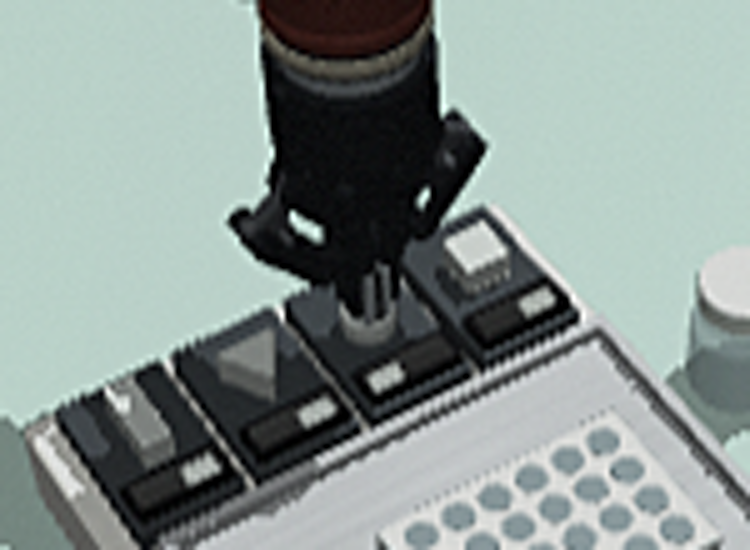

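The round tab has slid from (430,352) to (385,378), its -y end. Now I lift and move above the square key.

step_arm(
  motion=[
    [0,0,0.04,0,0,0,255],
    [0,0,0.09,0,0,0,255],
    [0,0,0.09,0,0,0,255],
    [0.017,0.123,0.09,0,0,0,255],
    [0.017,0.123,0.09,0,0,0,255],
    [0.017,0.123,0.09,0,0,0,255],
    [0.017,0.123,0.09,0,0,0,255],
  ],
)

```text
time: 4.55
tool_pos: [0.5334, 0.0594, 0.1248]
tool_rot: [0.0, 0.997, -0.073, -0.001]
contact_force: [-1.0, -0.5, 0.7]
gripper_width: 0.001
```

```bash
python3 - <<'E'
from h import *
fs=eyes.grab_frame('scene')
save(fs,'scene4',(220,130,370,240),5)
s=monitor.state();print(s['time'],s['tool_pos'],s['contact_force'])
E
```

```text
4.6 [0.53341939 0.0590335  0.12496813] [ 0.71019223  0.31656617 -0.05662832]
```

View pics/scene4.png

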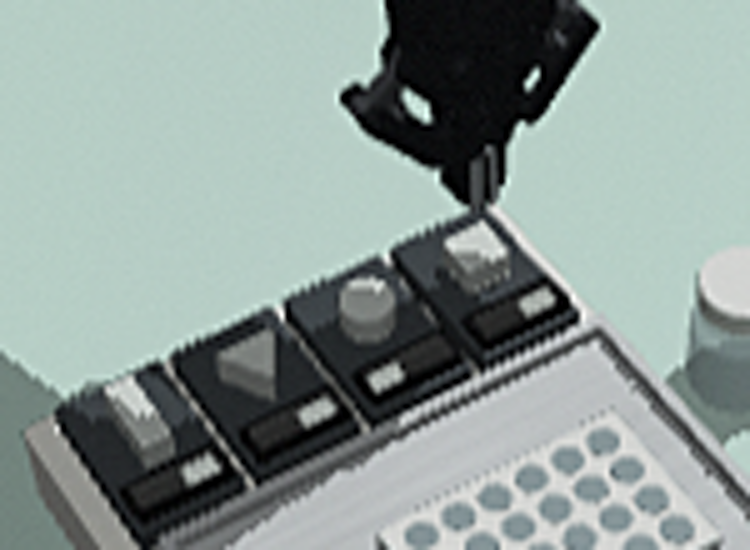

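The round key is back up with its tab registered, and the fingers are over the square key. Pressing to the same depth.

step_arm(
  motion=[
    [0.002,0,-0.03,0,0,0,255],
    [0.002,0,-0.06,0,0,0,255],
    [0.002,0,-0.072,0,0,0,255],
    [0.002,0,-0.078,0,0,0,255],
    [0.002,0,-0.084,0,0,0,255],
    [0.002,0,-0.088,0,0,0,255],
    [0.002,0,-0.09,0,0,0,255],
    [0.002,0,-0.09,0,0,0,255],
  ],
)

```text
time: 5.4
tool_pos: [0.5349, 0.0593, 0.083]
tool_rot: [0.0, 0.997, -0.073, -0.0]
contact_force: [-8.5, -2.0, 12.7]
gripper_width: 0.002
```

```bash
python3 - <<'E'
from h import *
fs=eyes.grab_frame('scene')
save(fs,'scene5',(220,130,370,240),5)
s=monitor.state();print(s['time'],s['tool_pos'],s['contact_force'])
E
```

```text
5.45 [0.5349377  0.05933434 0.08295554] [-8.09319052 -1.39135227 12.97539671]
```

View pics/scene5.png

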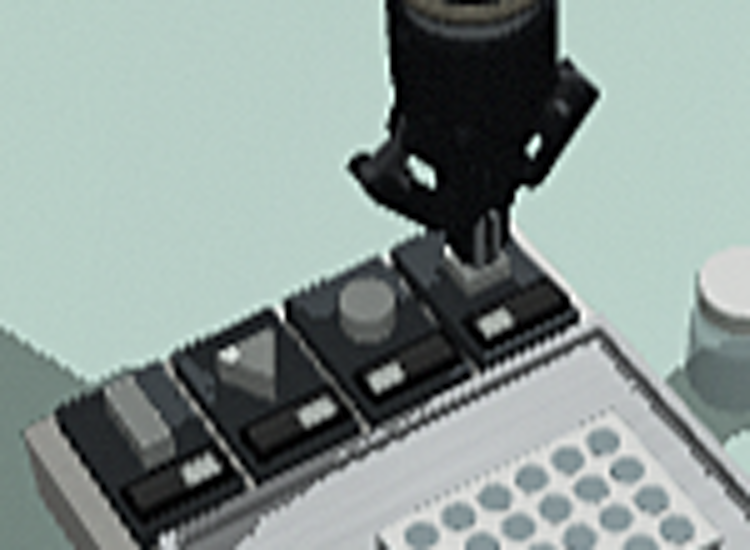

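The square tab has slid to (493,322), and the wrist reads 13 N at the stop. Lifting and traversing high to the bar key.

step_arm(
  motion=[
    [0,0,0.04,0,0,0,255],
    [0,0,0.09,0,0,0,255],
    [0,0,0.09,0,0,0,255],
    [-0.055,-0.369,0.09,0,0,0,255],
    [-0.055,-0.369,0.09,0,0,0,255],
    [-0.055,-0.369,0.09,0,0,0,255],
    [-0.055,-0.369,0.09,0,0,0,255],
    [-0.055,-0.369,0.09,0,0,0,255],
    [-0.055,-0.369,0.09,0,0,0,255],
    [-0.055,-0.369,0.09,0,0,0,255],
  ],
)

```text
time: 6.45
tool_pos: [0.5073, -0.1241, 0.1252]
tool_rot: [-0.0, 0.997, -0.073, -0.0]
contact_force: [-0.1, -0.9, 0.5]
gripper_width: -0.001
```

```bash
python3 - <<'E'
from h import *
fs=eyes.grab_frame('scene')
save(fs,'scene6',(220,130,370,240),5)
s=monitor.state();print(s['time'],s['tool_pos'],s['contact_force'])
E
```

```text
6.5 [ 0.50735969 -0.12380121  0.1252732 ] [-0.23656389 -0.33612577 -0.96994283]
```

View pics/scene6.png

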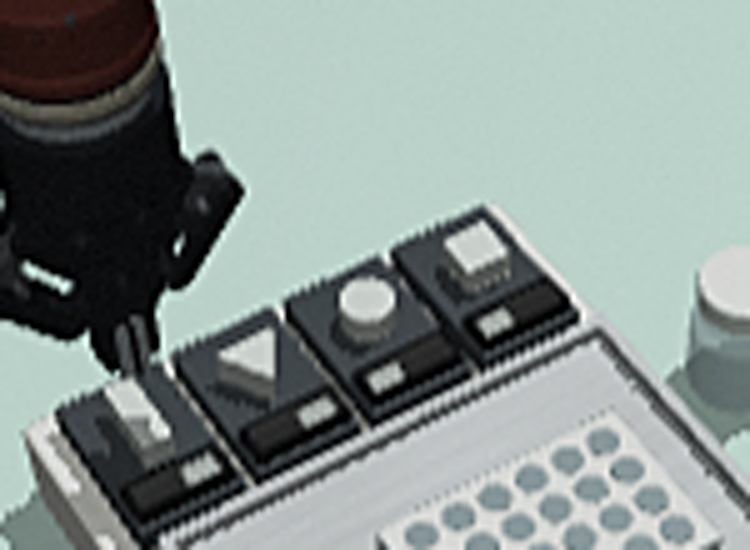

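The square key is up again and its tab is registered. Now pressing the bar.

step_arm(
  motion=[
    [0,-0.002,-0.03,0,0,0,255],
    [0,-0.002,-0.06,0,0,0,255],
    [0,-0.002,-0.072,0,0,0,255],
    [0,-0.002,-0.078,0,0,0,255],
    [0,-0.002,-0.084,0,0,0,255],
    [0,-0.002,-0.088,0,0,0,255],
    [0,-0.002,-0.09,0,0,0,255],
    [0,-0.002,-0.09,0,0,0,255],
  ],
)

```text
time: 7.3
tool_pos: [0.5075, -0.1258, 0.083]
tool_rot: [-0.0, 0.997, -0.073, -0.0]
contact_force: [-8.4, 3.8, 12.7]
gripper_width: -0.003
```

```bash
python3 - <<'E'
from h import *
fs=eyes.grab_frame('scene')
save(fs,'scene7',(220,130,370,240),5)
s=monitor.state();print(s['time'],s['tool_pos'],s['contact_force'])
E
```

```text
7.35 [ 0.50746472 -0.12580038  0.08296004] [-6.9069117   2.72390531 11.75720303]
```

View pics/scene7.png

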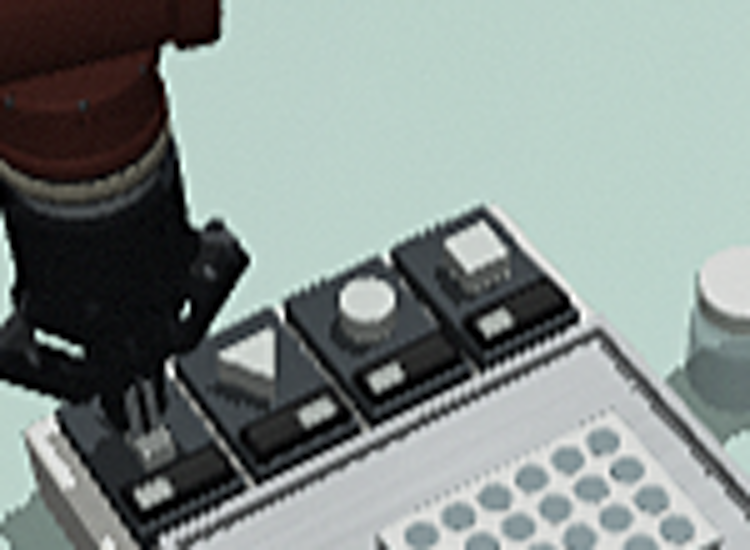

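The bar tab has slid to (152,493). Lifting well clear.

step_arm(
  motion=[
    [0,0,0.04,0,0,0,255],
    [0,0,0.12,0,0,0,255],
    [0,0,0.24,0,0,0,255],
    [0,0,0.24,0,0,0,255],
    [-0.1,-0.1,0.24,0,0,0,255],
    [-0.1,-0.1,0.24,0,0,0,255],
    [-0.1,-0.1,0.24,0,0,0,255],
    [-0.1,-0.1,0.24,0,0,0,255],
  ],
)

```text
time: 8.15
tool_pos: [0.4575, -0.1761, 0.2006]
tool_rot: [-0.0, 0.997, -0.074, 0.0]
contact_force: [0.2, -0.1, 0.1]
gripper_width: 0.0
```

```bash
python3 - <<'E'
from h import *
fs=eyes.grab_frame('scene')
save(fs,'scene8',(190,130,410,330),3)
s=monitor.state();print(s['time'],s['tool_pos'],s['contact_force'])
E
```

```text
8.2 [ 0.4577263  -0.17574789  0.20059862] [ 0.42068148 -0.05859407 -0.36434843]
```

View pics/scene8.png

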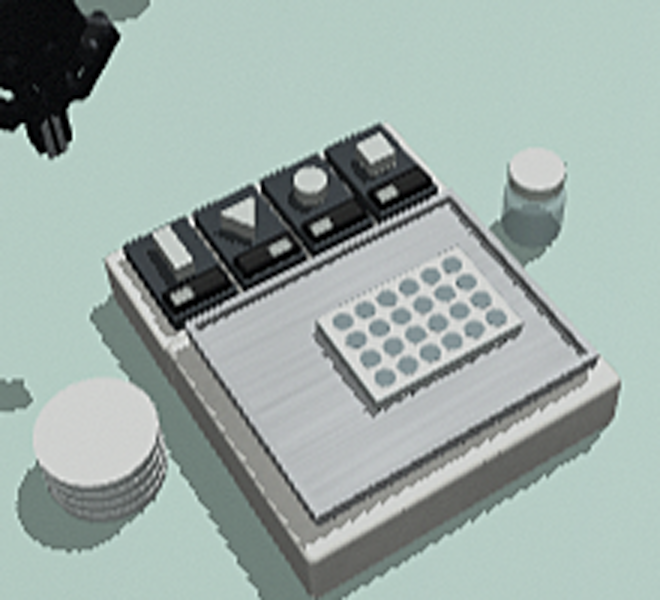

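All four keys are up. The round, square and bar tabs are at their -y ends, and the triangle tab (280,248) has not moved. The plate, jar and dishes are in place, and the arm is clear.

```bash
python3 -c "
from h import *
print(manip.job_done())"
```

```text
the job is handed in; nothing more can be done
None
```

I pressed the round key, then the square key, then the bar key, using the shut fingertips. Each went down to its stop: the tip reached z = 0.083 m with about 12–13 N vertical force. Each key was let back up before the next was pressed.

The last picture shows:
- **Tabs:** the round, square and bar tabs are at the registered end of their windows. The three-cornered key's tab is still unregistered.
- **Keys:** all four keys are up.
- **Loose items:** the plate, jar and dishes look undisturbed; I checked these by eye only.
- **Arm:** it is clear of everything, with contact force near zero. The job was handed in at about 8.2 s.

The two cameras disagreed by about 3 mm on the key positions, so I used their mean. No check failed.

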